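# Pin the lever of the chip cutter with its R-clip

### The arm

A 6-joint arm with a two-finger parallel gripper is mounted at the origin on the work surface. World frame = base frame: x ahead of the robot, y to its left, z up, the work surface at z = 0. Lengths are in m, angles in rad, forces in N, time in s.
With the tool pointing down it reaches from about 0.35 to 0.775 m from the base axis. Payload 7.3 kg.
Tool frame: the origin (TCP) lies at the centre of the arm's flange, where the gripper is bolted on; the fingertips stand 178 mm ahead of it and the grasp point (between the pads) lies 159 mm ahead of it; x points along the fingers, y is the direction in which the jaws open and shut, and the axes are right-handed (so a half turn about x gives the same grasp; the last joint's range is limited). The gripper opens to 92 mm and grips with 3 to 60 N. Pads are 19 mm wide; open, the fingers measure 130 mm over their backs; the gripper's body (75 mm by 190 mm) begins 47 mm behind the grasp point.
Start: joints at [-1.249, 0.342, 1.524, -0, 1.275, -0.146], TCP at [0.237, -0.469, 0.405] pointing down, gripper open.
Joint ranges: [-2.53, 2.53], [-0.77, 2.02], [0.04, 2.7], [-1, 4.14], [0.28, 2.66], [-3.11, 3.11]. Speed limits (rad/s): [2.57, 2.57, 3.14, 3.14, 3.14, 3.14].

### API

Orientations are given as [roll, pitch, yaw] about the fixed x, y, z axes, in that order (R = Rz(yaw) Ry(pitch) Rx(roll)).
In Python, from cell import readout, cams, workorder gives the robot as it stands.
- The arm moves only by the shell command python3 -m inch 'ROWS' [FORCE]. ROWS is text: rows parted by semicolons, each of 5 numbers parted by spaces: the shift along the world's x, y, z in mm, then the turn about the world's z in rad, then the opening, from 0 (shut) to 1 (fully open). A call has 1 to 8 rows; each row shifts and turns the commanded pose from where the row before left it; what a row does not reach is not made up. A row lasts 1/12 s, in which the tool goes at most 41.7 mm and 7.16 degrees, less where a joint would pass 70% of its speed; a pose out of reach is approached as far as the arm can. A call is refused whole if a number of a shift passes 41.7 or a number of a turn 0.125, either way. A call with a gripper value outside its range is refused whole. The fingers move at their own pace and stop on an object; FORCE is the grip in N (left out, the last holds). Time passes only in rows, so rows that do not move let the fingers close. It gives the time, the measured TCP pose, the force and the opening at its end, in the units of the state.
- readout.observe(): the state, without advancing time (a new reading comes with each control period).
- cams.read_camera(name): name is "scene" or "top" or "wrist"; returns a dict with "color" (480x640x3 uint8, red, green, blue), "fx", "fy", "cx", "cy" (pixels), "world_to_cam" (4x4, takes a point from world to camera coordinates); the wrist camera has in their place "T_tool_cam" (4x4, takes a point from camera to tool coordinates, whose origin is the TCP and whose axes are the tool frame's). Camera axes: x right, y down, z forward; pixel columns grow to the right and rows downward; lengths in m; the calibration is good to about 2 mm. A picture is of the moment at which its call begins: read the wrist's pose just before it. There is no depth.
- workorder.hand_in(): hands the job in, once; it reports no verdict.
The state is a dict: "time": time; "qpos": joint angles; "qvel": joint speeds; "joint_efforts": joint torques, N m; "tool_pos": TCP position; "tool_rot": TCP orientation; "contact_force": force on the tool from outside, world axes, zero at the start; "torque": the same for the moment, N m; "opening": finger opening in m.
Only numpy, scipy, OpenCV 4.12 (cv2) and the standard library are available. Lean on these libraries where they do the work, as an engineer would, in place of code of your own. Each camera call takes 0.05 s, during which the arm holds its last target.

### The job

The chip cutter has been washed and its lever is only part-way down on the pivot pin. Press the lever gently down until it sits fully home on its shoulder, then take the R-clip from the cutting board, pass its straight leg through the cross hole of the pivot pin and push it on, without forcing it, until the wavy leg snaps over the pin and the clip sits fully home. Let go of the clip and leave the potato, brush and bottle where they are.

Things in the scene. Friction and masses are not known exactly. Their poses are not given: they have to be found in the camera images.
- chipper: Bench chip cutter with a steel catch pan before its grid, fixed: base plate 400 x 205 mm on feet, trough, white ram, blade grid, pivot column 52 mm across. Origin on the bench under the pin mark; x along the trough to the grid; the trough is on the +y side (centre y = 85 mm, 110 mm high; ram stud at x 101, y 85 is 162 mm high). On the column's -x side nothing is higher than 116 mm.
- pin_mark (a point): Where the drawing puts the centre of the pivot pin's cross hole, 143.5 mm above the bench (this height is exact); axes as the machine. The column with pin and lever is clamped in slots and really stands up to 8 mm off this mark in machine x and y. The pin (20 mm shank) is upright, its flat end 18 mm above the hole's centre, a dark line on it shows the hole's direction.
- pin (a joint): Turn of the pivot pin about the upright, rad: the cross hole runs right through along the machine's x axis turned by this (anticlockwise from above), 6.8 mm wide, 7 mm high. Its lower edge is level with the top of the lever eye when the lever is home; a raised eye covers it. The pin turns stiffly (about 0.04 N m, to 0.5 rad either way), so the leg can turn it.
- press_mark (a point): A good place to press: drawn position of the flat top of the lever's steel arm (36 mm wide, 10 mm thick) 55 mm from the pin's axis, at the height it has when home, 134 mm above the bench; up to 8 mm off like the pin. The arm points 40 degrees from the machine's +x to its +y, above the trough, to a black handle ending 380 mm from the pin. Its round eye, 48 mm across, is 6 mm higher (rim chamfered 2 mm).
- lever (a joint): How far the lever has slid down on the pivot pin, m: 0 = 16 mm above its seat, 0.016 = fully home on the shoulder, a hard stop. Tight on the pin: it stays where it is left and takes about 6 N to slide down. It does not swing.
- clip_coil (a point): Centre of the double coil of the loose R-clip (5 mm steel wire, about 45 g), half-way up: 23 mm across, 10 mm high, the place to grip. The clip lies flat on the board. x runs along the clip from the coil to the leg tips, z up. The straight leg is 9 mm to the -y side; the wavy leg on the +y side, one wire higher, springs open sideways and ends in a flare that rides over the pin.
- clip_seat (a point): Point on the straight leg's centre line, 52 mm ahead of the coil's centre, 2.5 mm above the clip's underside, beside the belly of the wavy leg; at the centre of the cross hole when home (about 1 mm play). Axes as the coil. The push reaches 6 to 15 N some 20 mm before home, stays up until 10 mm before, then vanishes as the clip draws itself on (the snap), and rises again if pushed past home.
- clip_tip (a point): Rounded free end of the clip's straight leg, on its centre line, 45.5 mm ahead of the seat point; axes as the coil.
- board: White plastic cutting board, 200 x 280 x 12 mm, lying still on the bench; origin under its centre. The clip lies on it.
- potato: Loose potato, 84 mm long and 62 mm across, on the board; origin at its underside.
- brush: Loose scrubbing brush with a blue back, 150 x 45 x 40 mm, on the bench; origin under its centre.
- sanitiser: Loose bottle with green cap, 68 mm across and 190 mm high, standing on the bench; origin under its centre.
- clip_leg (a joint): Opening of the clip's wavy spring leg about the coil, rad: 0 = closed, as it lies on the board and as it is when snapped home round the pin; about 0.05 to 0.1 while it is spread over the pin's shank.
Mind the look-alikes: they are no part of the job. Of the things that look like the part that bears clip_coil, the larger one is meant.

How it is judged:
By the outcome, as a careful person would: the job done as asked, in the order asked, and still so for the second after the job is handed in, with the robot touching nothing.
It also fails if it takes over 69 s, if anything falls off the work surface, if the arm or the gripper's body presses on something with over 40 N, if the wrist force passes 120 N, or if a joint passes its speed limit or range.

## Working session

There is one attempt and no reset: what is moved stays moved. The work goes in short steps, Python scripts to look and compute and a shell command to move; the robot and the scene stay as the last step left them, time stands still between calls to the robot, and variables do not carry over. Pictures are saved under pics/ and viewed, and the job is handed in when it is done.

```bash
ls; mkdir -p pics; python3 - <<'E'
from cell import readout,cams,workorder
import cv2
s=readout.observe(); print(s)
for n in("scene","top","wrist"):
    d=cams.read_camera(n); cv2.imwrite(f"pics/{n}0.png",d["color"][:,:,::-1])
    print(n,d["fx"],d["fy"],d["cx"],d["cy"],d.get("world_to_cam",d.get("T_tool_cam")).round(4).tolist())
E
```

```text
pics
{'time': 0.0, 'qpos': array([-1.24898726e+00,  3.42772099e-01,  1.52502004e+00, -8.37400273e-06,
        1.27536939e+00, -1.46003857e-01]), 'qvel': array([ 0.00032112, -0.00045486, -0.00121763,  0.00212882,  0.00108517,
        0.00209663]), 'joint_efforts': array([-1.14687671e-03, -4.31246567e+01, -2.44225305e+01,  7.17203692e-02,
        5.59252349e-02, -1.25113656e-04]), 'tool_pos': array([ 0.23671859, -0.46846521,  0.40401805]), 'tool_rot': array([-1.71169633,  1.56922743,  1.89771169]), 'contact_force': array([ 0.32090098, -0.77520692, -1.4186129 ]), 'torque': array([-0.00351703, -0.03644159, -0.00642335]), 'opening': 0.09184379886633574}
scene 576.1965665675407 576.1965665675407 320.18800263579277 241.38074850970224 [[-0.1477, 0.9889, 0.0145, 0.1182], [0.8516, 0.1346, -0.5066, -0.4921], [-0.503, -0.0625, -0.862, 1.8222], [0.0, 0.0, 0.0, 1.0]]
top 513.2726508562819 513.2726508562819 319.5569496269559 242.4385690196348 [[0.0001, -1.0, 0.0079, -0.0156], [-0.9931, -0.001, -0.1174, 0.6542], [0.1174, -0.0078, -0.9931, 1.0305], [0.0, 0.0, 0.0, 1.0]]
wrist 368.2347091432974 368.2347091432974 323.4568956747354 237.43469307497762 [[0.0001, -0.2611, 0.9653, 0.0208], [1.0, 0.0003, -0.0, -0.0005], [-0.0003, 0.9653, 0.2611, -0.0699], [0.0, 0.0, 0.0, 1.0]]
```

View pics/scene0.png

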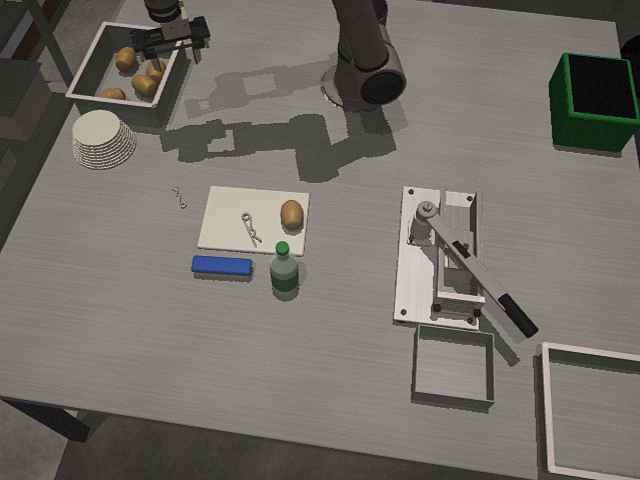

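View pics/top0.png

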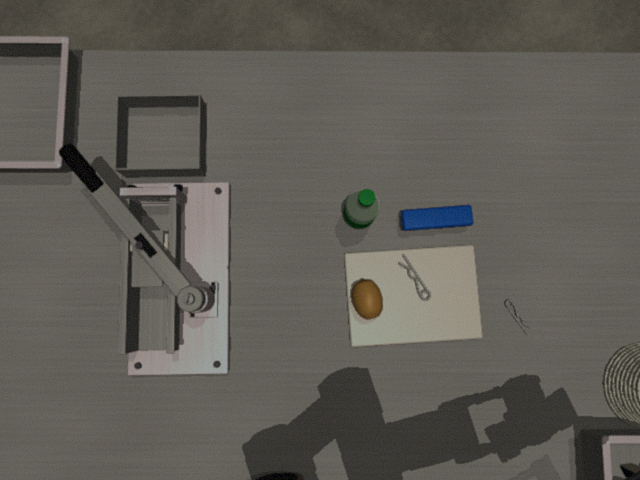

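View pics/wrist0.png

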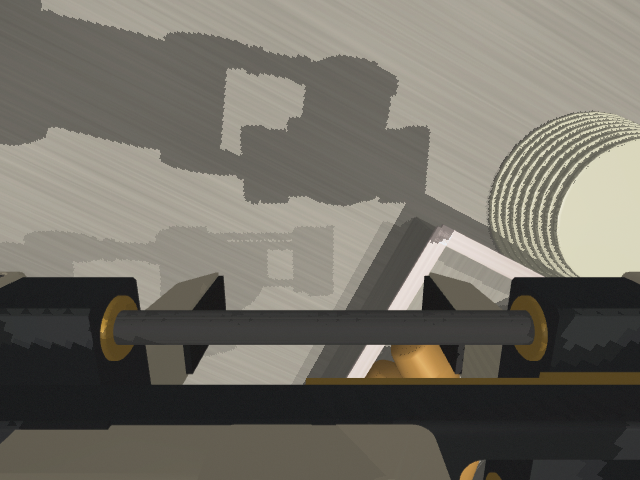

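Candidates for the R-clip: the clip on the board, scene (250,228) / top (416,278), and the smaller clip on the bench, scene (180,197) / top (515,315). The larger one, lying on the board, is the one meant. I'll take close crops to check it and the pivot.

```bash
cat > h.py <<'E'
import numpy as np,cv2
from cell import readout,cams
from scipy.spatial.transform import Rotation as Ro
def cam(n):
    s=readout.observe(); d=cams.read_camera(n)
    if n=="wrist":
        T=np.eye(4);T[:3,:3]=Ro.from_euler('xyz',s['tool_rot']).as_matrix();T[:3,3]=s['tool_pos']
        d['world_to_cam']=np.linalg.inv(T@d['T_tool_cam'])
    return d
def ray(d,u,v):
    W=np.linalg.inv(d['world_to_cam']);r=W[:3,:3]@np.array([(u-d['cx'])/d['fx'],(v-d['cy'])/d['fy'],1]);return W[:3,3],r
def onz(d,u,v,z):
    o,r=ray(d,u,v);return o+r*(z-o[2])/r[2]
def proj(d,p):
    q=d['world_to_cam']@np.append(p,1);return np.array([d['fx']*q[0]/q[2]+d['cx'],d['fy']*q[1]/q[2]+d['cy']])
def tri(d1,p1,d2,p2):
    o1,r1=ray(d1,*p1);o2,r2=ray(d2,*p2)
    r1/=np.linalg.norm(r1);r2/=np.linalg.norm(r2)
    t=np.linalg.lstsq(np.c_[r1,-r2],o2-o1,rcond=None)[0]
    a=o1+t[0]*r1;b=o2+t[1]*r2;return (a+b)/2,np.linalg.norm(a-b)
def crop(d,u0,v0,w,h,f,name,bright=1.0):
    c=d['color'][v0:v0+h,u0:u0+w,::-1]
    c=np.clip(c*bright,0,255).astype(np.uint8)
    cv2.imwrite('pics/'+name,cv2.resize(c,None,fx=f,fy=f,interpolation=cv2.INTER_CUBIC))
def st():
    s=readout.observe();return s
E
python3 - <<'E'
from h import *
t=cam('top');s=cam('scene')
crop(t,390,240,60,70,8,'tclip.png',1.5)
crop(s,225,200,60,60,8,'sclip.png',1.5)
crop(t,150,260,90,70,8,'tpin.png',1.6)
crop(s,395,185,70,70,8,'spin.png',1.6)
E
```

```text
(no output)
```

View pics/tclip.png

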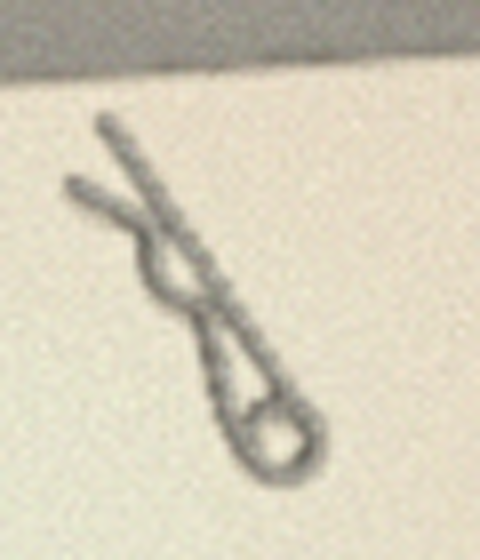

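View pics/tpin.png

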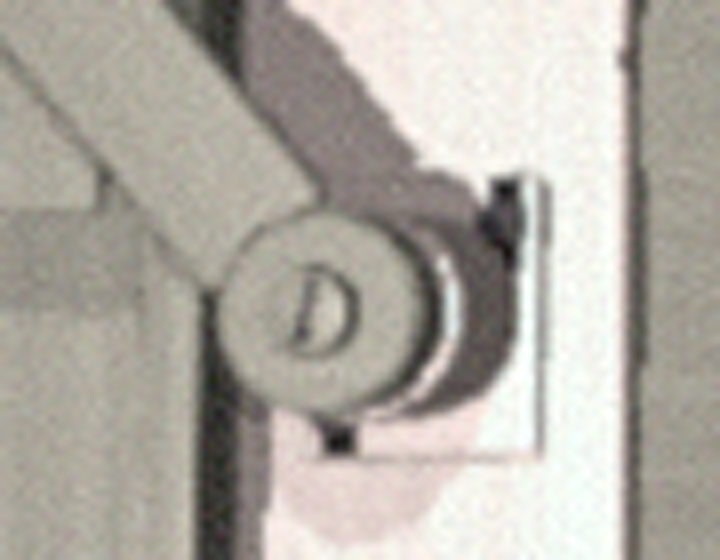

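View pics/spin.png

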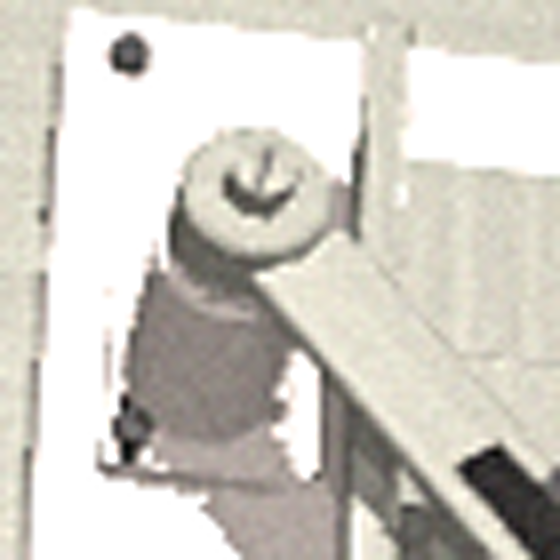

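```bash
python3 - <<'E'
from h import *
t=cam('top');s=cam('scene')
tp=(150+325/8,260+313/8); sp=(395+258/8,185+185/8)
print('pin top z', onz(t,*tp,.1615),onz(s,*sp,.1615),tri(t,tp,s,sp))
# board clip: coil, straight tip, wavy tip (z 0.017,0.0145,0.0195)
f=lambda u,v,z:onz(t,390+u/8,240+v/8,z)
print('coil',f(275,436,.017),'tip',f(103,120,.0145),'wavy',f(70,183,.0195))
# straight leg line
print('leg pts',f(103,120,.0145),f(275,380,.0145))
for c in [(129,184),(229,183),(228,375),(128,375)]: print('plate corner',onz(t,*c,.02).round(4))
print('bolts',[onz(t,*c,.02).round(4) for c in [(218,190),(217,364),(138,366)]])
crop(t,110,170,130,215,3,'tmach.png',1.5)
E
```

```text
pin top z [0.53589617 0.21969599 0.1615    ] [0.54438364 0.22154838 0.1615    ] (array([0.5359493 , 0.22293243, 0.14929482]), np.float64(0.0005721742064964268))
coil [ 0.54675535 -0.23588203  0.017     ] tip [ 0.63037673 -0.19260864  0.0145    ] wavy [ 0.61319331 -0.18270834  0.0195    ]
leg pts [ 0.63037673 -0.19260864  0.0145    ] [ 0.5615055  -0.23676232  0.0145    ]
plate corner [0.7821 0.3928 0.02  ]
plate corner [0.7847 0.179  0.02  ]
plate corner [0.3821 0.1727 0.02  ]
plate corner [0.3823 0.3774 0.02  ]
bolts [array([0.7693, 0.2022, 0.02  ]), array([0.4042, 0.1957, 0.02  ]), array([0.4004, 0.3577, 0.02  ])]
```

View pics/tmach.png

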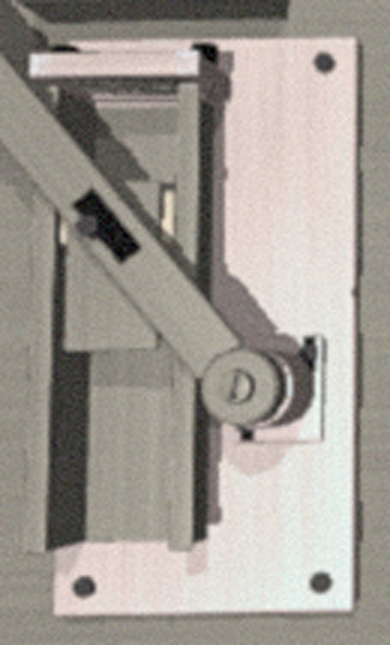

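View pics/sclip.png

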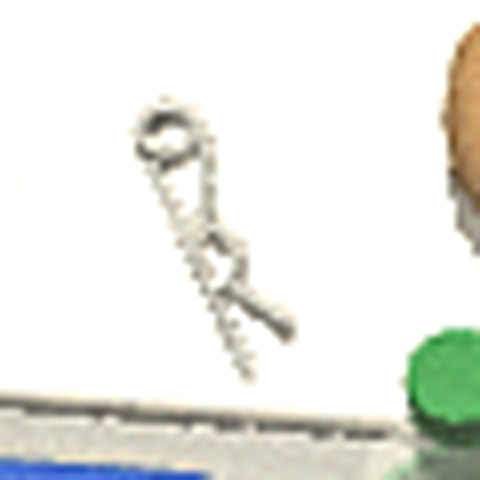

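```bash
python3 - <<'E'
from h import *
s=st();R=Ro.from_euler('xyz',s['tool_rot']).as_matrix();print(R.round(4))
z=R[:,2];print('clip-x-heading of tool(-z)',np.arctan2(-z[1],-z[0]), s['tool_pos'])
E
```

```text
[[-1.000e-04  4.509e-01 -8.926e-01]
 [ 2.000e-04 -8.926e-01 -4.509e-01]
 [-1.000e+00 -3.000e-04 -0.000e+00]]
clip-x-heading of tool(-z) 0.4678214269231866 [ 0.2367503  -0.46856891  0.40458335]
```

```bash
python3 -m inch '12.2 34.5 0 -0.06 0;12.2 34.5 0 -0.06 0;12.2 34.5 0 -0.06 0;12.2 34.5 0 -0.06 0;12.2 34.5 0 -0.06 0;12.2 34.5 0 -0.06 0;12.2 34.5 0 -0.06 0;12.2 34.5 0 -0.03 0' 20; python3 -m inch '12.2 34.5 0 0 0;12.2 34.5 0 0 0;12.2 34.5 0 0 0;12.2 34.5 0 0 0;12.2 34.5 0 0 0;12.2 34.5 0 0 0;12.2 34.5 0 0 0;12.2 34.5 0 0 0';python3 -m inch '12.2 34.5 0 0 0;12.2 34.5 0 0 0;12.2 34.5 0 0 0;12.2 34.5 0 0 0;0 0 0 0 0;0 0 0 0 0;0 0 0 0 0'
python3 - <<'E'
from h import *
d=cam('wrist');cv2.imwrite('pics/w1.png',d['color'][:,:,::-1])
print(proj(d,[.54,.221,.1615]),st()['qpos'],st()['contact_force'])
E
```

```text
time: 1.02
tool_pos: [0.3344, -0.1909, 0.4049]
tool_rot: [2.41, 1.57, -0.717]
contact_force: [1.8, 0.1, 0.3]
opening: 0.043
time: 1.68
tool_pos: [0.4321, 0.0854, 0.4049]
tool_rot: [2.871, 1.57, -0.252]
contact_force: [1.6, -0.8, 0.6]
opening: 0.0005
time: 2.27
tool_pos: [0.4805, 0.2213, 0.4044]
tool_rot: [0.682, 1.57, -2.441]
contact_force: [-0.0, 1.0, -0.3]
opening: 0.0006
[326.23084312 155.42072304] [ 2.85793883e-01  3.49259431e-01  1.51361915e+00 -4.13510300e-04
  1.27952223e+00  1.83935061e+00] [-0.18760816  0.60359418  0.08460904]
```

View pics/w1.png

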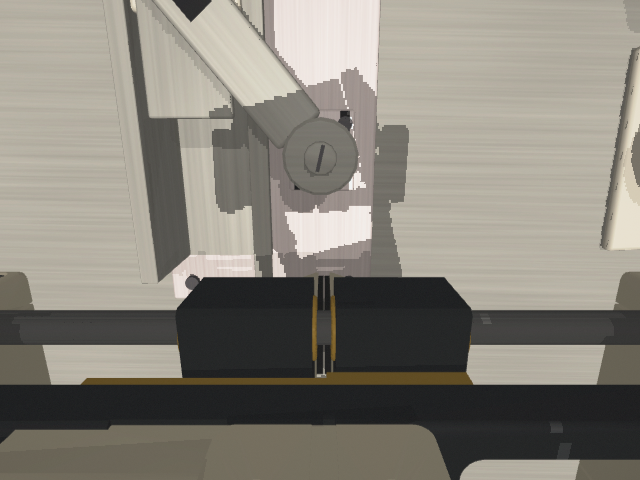

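The wrist view shows the pin top at about (320,158) with a slightly tilted dark line, and the lever arm running up and to the left. Next I'll measure both.

```bash
python3 - <<'E'
from h import *
d=cam('wrist');crop(d,280,110,80,80,8,'w1pin.png',1.6)
np.set_printoptions(precision=4,suppress=True)
print(onz(d,320.5,158,.1615), 'heading',end=' ')
R=Ro.from_euler('xyz',st()['tool_rot']).as_matrix();z=R[:,2];print(np.arctan2(-z[1],-z[0]))
E
```

```text
[0.5385 0.2238 0.1615] heading 0.01671903557566168
```

View pics/w1pin.png

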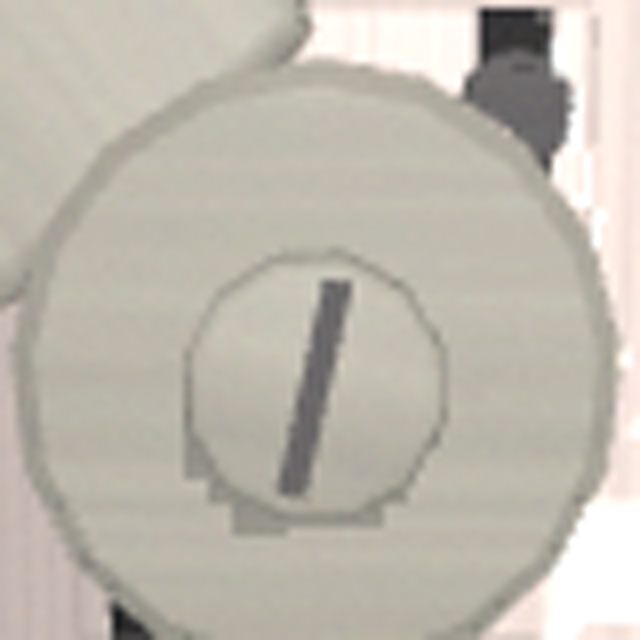

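```bash
python3 - <<'E'
from h import *
np.set_printoptions(precision=4,suppress=True)
d=cam('wrist')
f=lambda u,v,z:onz(d,280+u/8-.25,110+v/8-.25,z)
c=f(316,385,.1615);a=f(337,283,.1615);b=f(292,495,.1615)
print('pin',c,'lineang',np.arctan2(a[1]-b[1],a[0]-b[0]),np.linalg.norm(a-b),(a+b)/2)
print('pin diam',f(185,385,.1615)-f(447,385,.1615))
E
```

```text
pin [0.5387 0.2242 0.1615] lineang -0.19943710865406078 0.015716635489543995 [0.5383 0.2244 0.1615]
pin diam [-0.0003  0.0194  0.    ]
```

```bash
python3 -m inch '33 13 -16 0 0;33 13 -16 0 0;33.5 13 -16 0 0;0 0 -10 0 0;0 0 0 0 0;0 0 0 0 0' ; python3 -m inch '0 0 -5 0 0;0 0 -3 0 0;0 0 -2 0 0'
```

```text
time: 2.92
tool_pos: [0.58, 0.2595, 0.3462]
tool_rot: [0.345, 1.568, -2.78]
contact_force: [0.4, 0.5, 1.1]
opening: 0.0004
time: 3.17
tool_pos: [0.5796, 0.2601, 0.3379]
tool_rot: [-2.931, 1.569, 0.229]
contact_force: [0.0, 1.4, -0.9]
opening: 0.0002
```

```bash
python3 -m inch '0 0 -3 0 0;0 0 -3 0 0;0 0 -2 0 0;0 0 0 0 0';python3 -m inch '0 0 -2 0 0;0 0 -2 0 0;0 0 0 0 0'; python3 -m inch '0 0 -2 0 0;0 0 -2 0 0;0 0 0 0 0'
```

```text
time: 3.5
tool_pos: [0.5801, 0.2604, 0.3283]
tool_rot: [0.456, 1.57, -2.668]
contact_force: [0.3, -0.5, -0.2]
opening: 0.0004
time: 3.75
tool_pos: [0.5802, 0.2604, 0.3243]
tool_rot: [0.39, 1.57, -2.733]
contact_force: [-0.1, -0.0, 0.4]
opening: 0.0005
time: 4.0
tool_pos: [0.5803, 0.2604, 0.321]
tool_rot: [-2.972, 1.57, 0.188]
contact_force: [-0.4, 0.2, 1.7]
opening: 0.0008
```

```bash
for i in 1 ; do python3 -m inch '0 0 -1 0 0;0 0 -1 0 0;0 0 0 0 0'; python3 -m inch '0 0 -1 0 0;0 0 -1 0 0;0 0 0 0 0'; python3 -m inch '0 0 -1 0 0;0 0 -1 0 0;0 0 0 0 0';done
```

```text
time: 4.25
tool_pos: [0.5803, 0.2604, 0.3192]
tool_rot: [-2.92, 1.57, 0.24]
contact_force: [-0.5, -0.2, 3.7]
opening: 0.0004
time: 4.5
tool_pos: [0.5803, 0.2604, 0.3171]
tool_rot: [-2.93, 1.57, 0.23]
contact_force: [-0.9, -0.4, 3.8]
opening: 0.0001
time: 4.75
tool_pos: [0.5803, 0.2604, 0.3149]
tool_rot: [-2.939, 1.57, 0.22]
contact_force: [-0.6, 0.1, 4.1]
opening: 0.0002
```

```bash
python3 -m inch '0 0 -1 0 0;0 0 -0.5 0 0;0 0 0 0 0'; python3 -m inch '0 0 -0.5 0 0;0 0 -0.5 0 0;0 0 0 0 0'; python3 -m inch '0 0 -0.5 0 0;0 0 0 0 0'
```

```text
time: 5.0
tool_pos: [0.5803, 0.2604, 0.3134]
tool_rot: [-2.907, 1.57, 0.252]
contact_force: [-0.4, -0.1, 4.9]
opening: 0.0005
time: 5.25
tool_pos: [0.5803, 0.2604, 0.3124]
tool_rot: [-2.972, 1.57, 0.187]
contact_force: [-0.4, -0.1, 5.0]
opening: 0.0004
time: 5.42
tool_pos: [0.5803, 0.2604, 0.3123]
tool_rot: [-2.944, 1.57, 0.215]
contact_force: [-1.3, 0.4, 8.0]
opening: 0.0005
```

```bash
python3 -m inch '0 0 -0.5 0 0;0 0 0 0 0;0 0 0 0 0'; python3 -m inch '0 0 -0.5 0 0;0 0 0 0 0;0 0 0 0 0'
```

```text
time: 5.67
tool_pos: [0.5803, 0.2604, 0.3122]
tool_rot: [-2.977, 1.57, 0.183]
contact_force: [-2.5, -0.8, 9.1]
opening: 0.0005
time: 5.92
tool_pos: [0.5802, 0.2604, 0.3122]
tool_rot: [-2.949, 1.569, 0.21]
contact_force: [-3.2, -1.1, 11.7]
opening: 0.0003
```

```bash
python3 -m inch '0 0 10 0 0;0 0 30 0 0;-30 -10 30 0 0;-30 -10 10 0 0;-30 -10 10 0 0;0 0 0 0 0;0 0 0 0 0'; python3 - <<'E'
from h import *
np.set_printoptions(precision=4,suppress=True)
d=cam('wrist');cv2.imwrite('pics/w2.png',d['color'][:,:,::-1])
t=cam('top');s=cam('scene')
crop(s,395,185,70,70,8,'spin2.png',1.6)
print('bottle',tri(t,(366.5,198),s,(283,247)),onz(s,285,285,.0),'potato',onz(t,368,298,.04),onz(s,291,214,.04),[onz(t,*c,.03) for c in[(353,285),(384,302),(362,279),(372,319)]])
print('tool',st()['tool_pos'],proj(d,[.5386,.2243,.1615]))
E
```

```text
time: 6.5
tool_pos: [0.4907, 0.2307, 0.4004]
tool_rot: [-2.92, 1.569, 0.24]
contact_force: [1.9, 1.0, 0.0]
opening: 0.0002
bottle (array([ 0.7184, -0.0998,  0.1844]), np.float64(0.0009712212905066339)) [ 0.7242 -0.1018 -0.    ] potato [ 0.5392 -0.1148  0.04  ] [ 0.5353 -0.1184  0.04  ] [array([ 0.5662, -0.0849,  0.03  ]), array([ 0.531 , -0.1489,  0.03  ]), array([ 0.5786, -0.1037,  0.03  ]), array([ 0.4962, -0.1236,  0.03  ])]
tool [0.4924 0.231  0.3989] [336.5859 177.0607]
```

View pics/w2.png

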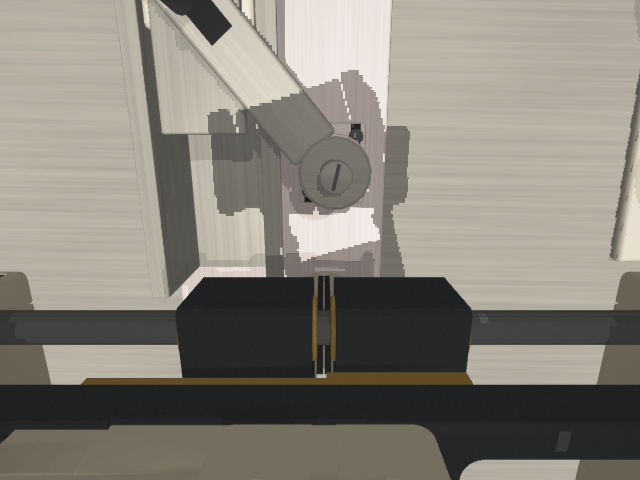

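View pics/spin2.png

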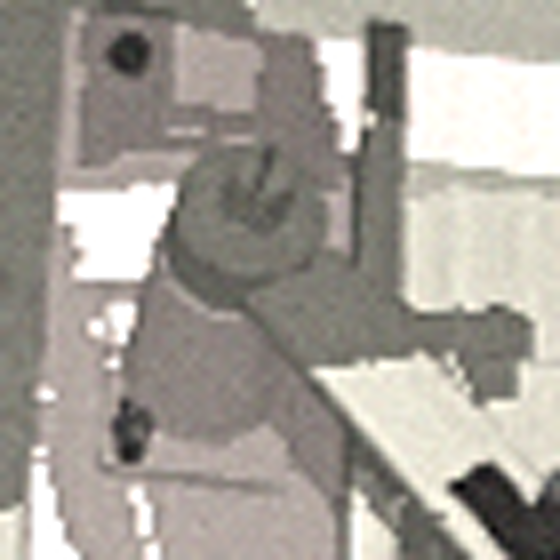

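```bash
python3 -m inch '0 -38 0 0.07 0.5;0 -38 0 0.07 0.5;1 -38 0 0.07 0.5;1 -38 0 0.07 0.5;1 -38 0 0.07 0.5;1 -38 0 0.07 0.5;1 -38 0 0.07 0.5;1 -38 0 0.064 0.5'; python3 -m inch '0 -38 -15 0 0.5;0 -38 -15 0 0.5;1 -38 -15 0 0.5;1 -38 -15 0 0.5;0 -38 -15 0 0.5;0 0 -30 0 0.5;0 0 -25 0 0.5;0 0 0 0 0.5'
python3 -m inch '0 0 0 0 0.5;0 0 0 0 0.5'
python3 - <<'E'
from h import *
np.set_printoptions(precision=4,suppress=True)
d=cam('wrist');cv2.imwrite('pics/w3.png',d['color'][:,:,::-1])
R=Ro.from_euler('xyz',st()['tool_rot']).as_matrix();z=R[:,2];print(np.arctan2(-z[1],-z[0]),st()['tool_pos'])
print(proj(d,[.5468,-.2359,.017]),proj(d,[.6304,-.1926,.0145]))
E
```

```text
time: 7.32
tool_pos: [0.4983, -0.0754, 0.3986]
tool_rot: [-0.844, 1.57, 2.873]
contact_force: [1.5, 0.1, -1.5]
opening: 0.045
time: 7.98
tool_pos: [0.4985, -0.2637, 0.2632]
tool_rot: [-1.188, 1.56, 2.524]
contact_force: [-0.4, 0.2, -0.6]
opening: 0.0461
time: 8.15
tool_pos: [0.5004, -0.2633, 0.2701]
tool_rot: [1.95, 1.57, -0.62]
contact_force: [0.6, -1.3, 0.7]
opening: 0.046
0.5725406382098065 [ 0.5005 -0.2632  0.2708]
[327.2453 164.9264] [343.5251  -5.2958]
```

View pics/w3.png

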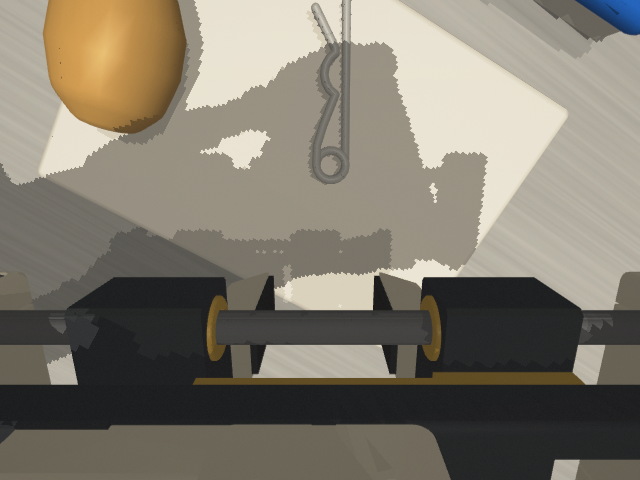

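The wrist view shows the board clip, with its coil at (330,165), the straight leg vertical at u≈347 and the wavy leg on the left. That matches the description, so this is the right clip.

```bash
python3 - <<'E'
from h import *
np.set_printoptions(precision=4,suppress=True)
d=cam('wrist');crop(d,290,0,80,200,4,'w3c.png',1.3)
c=onz(d,330.5,165,.017);print(c,st()['tool_pos'])
a=onz(d,346.5,10,.0145);b=onz(d,345.5,140,.0145);print(np.arctan2(a[1]-b[1],a[0]-b[0]))
R=Ro.from_euler('xyz',st()['tool_rot']).as_matrix()
print('shift to put TCP over coil', c[:2]-st()['tool_pos'][:2], 'lateral in tool', R.T@(c-st()['tool_pos']))
E
```

```text
[ 0.5482 -0.2378  0.017 ] [ 0.5004 -0.2631  0.2711]
0.5804682163362268
shift to put TCP over coil [0.0478 0.0254] lateral in tool [ 0.2542  0.0038 -0.0536]
```

View pics/w3c.png

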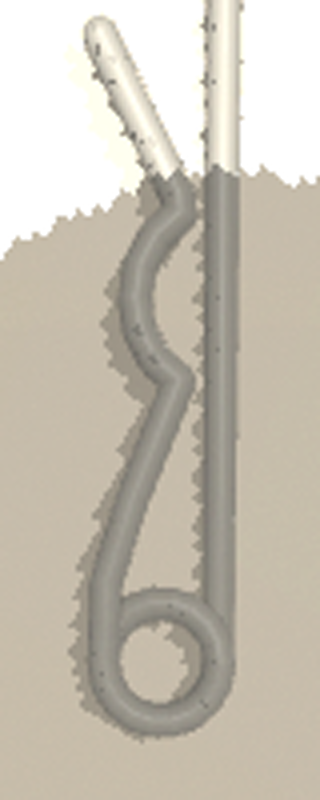

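```bash
python3 -m inch '24 13 0 0.004 0.5;23.5 12.5 -10 0.004 0.5;0 0 -30 0 0.5;0 0 -25 0 0.5;0 0 -10 0 0.5;0 0 0 0 0.5;0 0 0 0 0.5'; python3 - <<'E'
from h import *
d=cam('wrist');cv2.imwrite('pics/w4.png',d['color'][:,:,::-1]);print(st()['tool_pos'],st()['contact_force'])
E
```

```text
time: 8.83
tool_pos: [0.5475, -0.2378, 0.1956]
tool_rot: [1.972, 1.57, -0.59]
contact_force: [0.4, 0.2, 0.8]
opening: 0.0458
[ 0.54764399 -0.23803259  0.19625344] [ 0.43580113 -0.79722227  0.48053904]
```

View pics/w4.png

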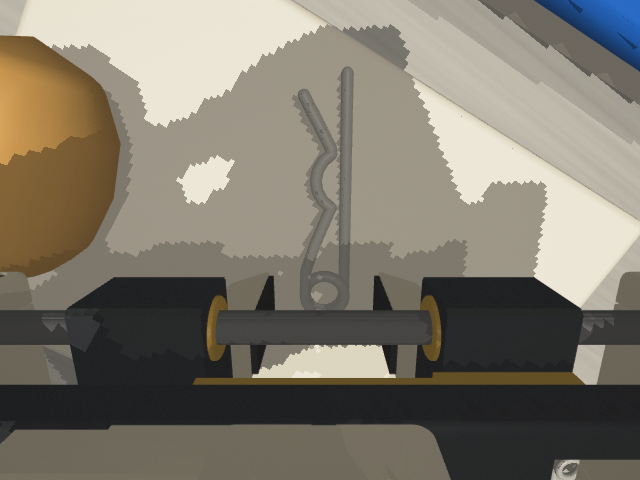

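The coil at (325,291) sits centred between the jaws. I'll lower the last few millimetres and close.

```bash
python3 -m inch '0 0 -4 0 0.5;0 0 0 0 0.5;0 0 0 0 0.1;0 0 0 0 0.1;0 0 0 0 0.1;0 0 0 0 0.1;0 0 0 0 0.1' 45;  python3 - <<'E'
from h import *
d=cam('wrist');cv2.imwrite('pics/w5.png',d['color'][:,:,::-1]);print(st()['tool_pos'],st()['contact_force'],st()['opening'])
E
```

```text
time: 9.47
tool_pos: [0.5471, -0.2377, 0.1906]
tool_rot: [1.79, 1.57, -0.772]
contact_force: [-0.1, 0.2, 1.5]
opening: 0.0215
[ 0.54710669 -0.23774956  0.19062461] [-0.20294546 -0.06126052  0.44675218] 0.02174098525283348
```

View pics/w5.png

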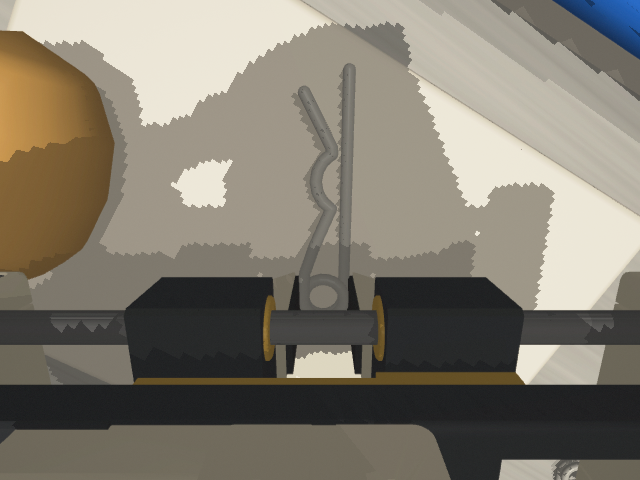

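```bash
python3 -m inch '0 0 5 0 0.1;0 0 15 0 0.1;0 0 30 0 0.1;0 0 35 0 0.1;0 0 35 0 0.1;0 0 35 0 0.1;0 0 20 0 0.1;0 0 10 0 0.1'; python3 -m inch '-5 20 0 -0.05 0.1;-8 33 0 -0.06 0.1;-9 35 0 -0.06 0.1;-9 35 0 -0.06 0.1;-9 35 0 -0.06 0.1;-9 35 0 -0.06 0.1;-9 35 0 -0.06 0.1;-9 35 0 -0.06 0.1';python3 -m inch '-9 35 0 -0.06 0.1;-9 35 0 -0.06 0.1;-9 35 0 -0.06 0.1;-9 35 0 -0.06 0.1;-9 35 0 -0.06 0.1;-9 31 0 -0.01 0.1;0 0 0 0 0.1;0 0 0 0 0.1';  python3 - <<'E'
from h import *
d=cam('wrist');cv2.imwrite('pics/w6.png',d['color'][:,:,::-1]);print(st()['tool_pos'],st()['contact_force'],st()['opening'])
R=Ro.from_euler('xyz',st()['tool_rot']).as_matrix();z=R[:,2];print(np.arctan2(-z[1],-z[0]),st()['time'])
E
```

```text
time: 10.18
tool_pos: [0.5473, -0.2377, 0.3795]
tool_rot: [2.022, 1.565, -0.539]
contact_force: [0.4, -0.2, -0.3]
opening: 0.0216
time: 10.85
tool_pos: [0.479, 0.0269, 0.3745]
tool_rot: [-0.198, 1.569, 3.05]
contact_force: [0.8, 0.6, 0.4]
opening: 0.0214
time: 11.52
tool_pos: [0.4253, 0.2325, 0.3746]
tool_rot: [0.667, 1.569, -2.671]
contact_force: [0.8, -0.1, -1.0]
opening: 0.0217
[0.42573354 0.23150967 0.37466698] [-0.31515516 -0.36008351 -0.40630378] 0.02175091812254759
-0.19810880576388884 11.5667
```

View pics/w6.png

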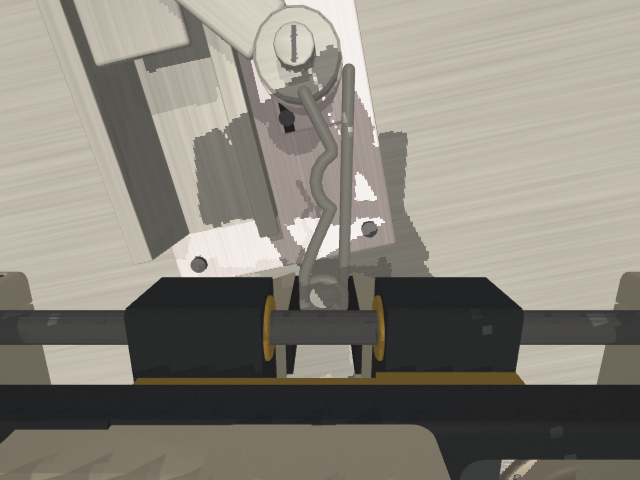

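```bash
python3 - <<'E'
from h import *
d=cam('wrist');crop(d,245,0,120,100,6,'w6c.png',1.3);crop(d,285,180,80,130,5,'w6d.png',1.5)
E
```

```text
(no output)
```

View pics/w6c.png

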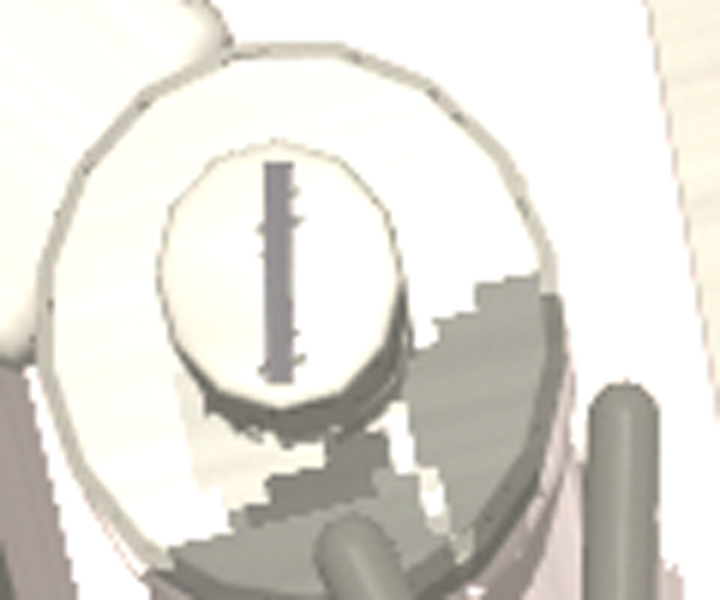

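View pics/w6d.png

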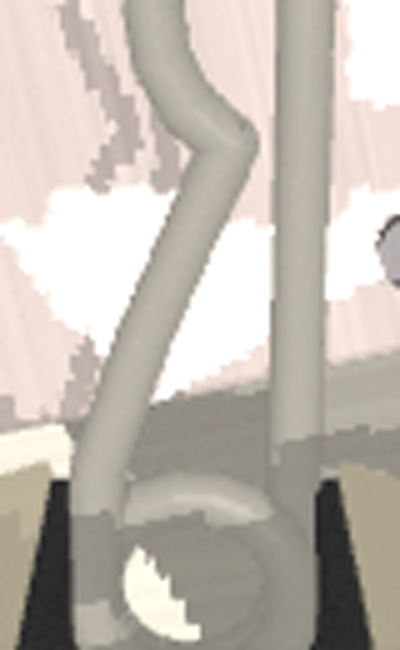

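```bash
python3 - <<'E'
from h import *
np.set_printoptions(precision=4,suppress=True)
d=cam('wrist');s=st();zl=s['tool_pos'][2]-.1761
print(s['tool_pos'],zl)
tipo=onz(d,349-.4,63.7-.4,zl);m=onz(d,346-.4,180,zl);lo=onz(d,344.4-.4,260,zl)
h=lambda a,b:np.arctan2(a[1]-b[1],a[0]-b[0])
print('leg heading',h(tipo,lo),h(tipo,m),h(m,lo))
pin=onz(d,291.8-.4,45.8-.4,.1615);a=onz(d,245+278/6-.4,27-.4,.1615);b=onz(d,245+279/6-.4,63.3,.1615)
print('pin',pin,'line',h(a,b),(a+b)/2)
th=h(tipo,lo);u=np.array([np.cos(th),np.sin(th)]);n=np.array([-u[1],u[0]])
tip=tipo[:2]-0*u
print('tip end',tip,'pin-tip along',(pin[:2]-tip)@u,'lateral',(pin[:2]-tip)@n)
coil=onz(d,285+193/5-.4,180+570/5,zl+.0025);print('coil',coil,'coil->tip',(tip-coil[:2])@u,(tip-coil[:2])@n)
E
```

```text
[0.4263 0.2305 0.375 ] 0.1988533321639299
leg heading -0.20702365477519571 -0.20955128203274967 -0.20381061083008192
pin [0.5386 0.2236 0.1615] line -0.21755509013723887 [0.5387 0.2238 0.1615]
tip end [0.5195 0.2021] pin-tip along 0.014260379132047321 lateral 0.024999594889212252
coil [0.428  0.2306 0.2014] coil->tip 0.09543932565924138 -0.009119635370947643
```

```bash
python3 -m inch '-2 13 0 0 0.1;-1 13 -5 0 0.1;0 0 -25 0 0.1;0 0 -15 0 0.1;0 0 -8.5 0 0.1;0 0 0 0 0.1;0 0 0 0 0.1;0 0 0 0 0.1';  python3 - <<'E'
from h import *
d=cam('wrist');crop(d,245,0,160,120,5,'w7c.png',1.3);cv2.imwrite('pics/w7.png',d['color'][:,:,::-1])
print(st()['tool_pos'],st()['contact_force'],st()['opening'])
t=cam('top');crop(t,170,270,60,90,8,'t7.png',1.5)
s=cam('scene');crop(s,385,165,80,70,8,'s7.png',1.6)
E
```

```text
time: 12.33
tool_pos: [0.4237, 0.257, 0.3228]
tool_rot: [-2.617, 1.569, 0.323]
contact_force: [0.3, 0.2, 0.3]
opening: 0.0214
[0.42361347 0.25709926 0.32296145] [ 0.25596962 -0.10809699 -0.79239298] 0.02186202936964234
```

View pics/w7c.png

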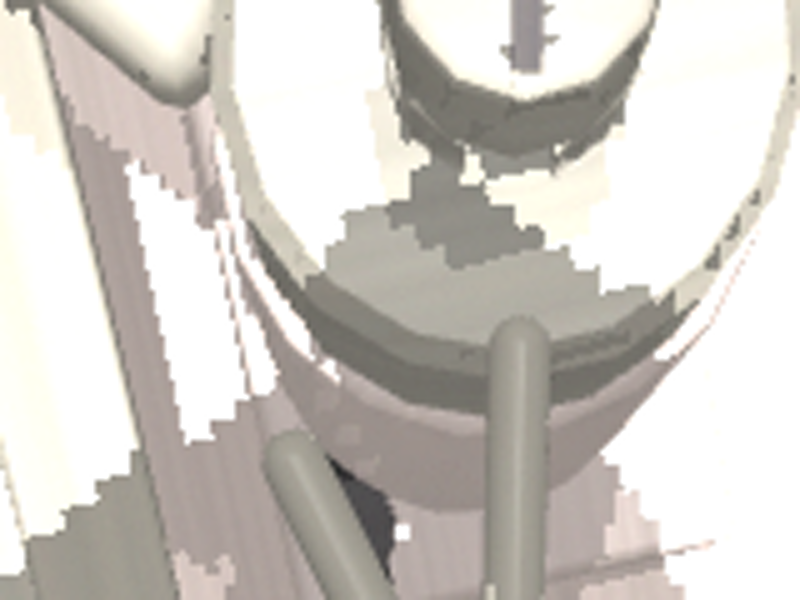

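View pics/s7.png

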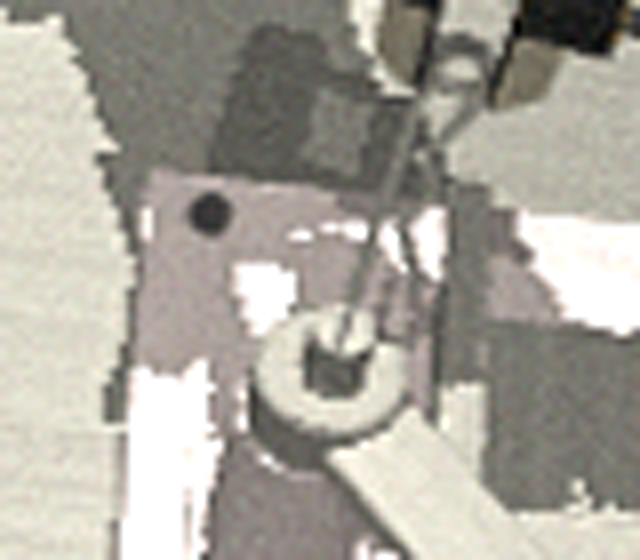

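```bash
python3 - <<'E'
from h import *
np.set_printoptions(precision=4,suppress=True)
d=cam('wrist');s=st();zl=s['tool_pos'][2]-.1761
P=lambda u,v,z:onz(d,245+u/5-.4,v/5-.4,z)
tip=P(518,320,zl);lo=P(517,560,zl)
a=onz(d,344.,260,zl)
h=lambda a,b:np.arctan2(a[1]-b[1],a[0]-b[0])
th=h(tip,a);u=np.array([np.cos(th),np.sin(th)]);n=np.array([-u[1],u[0]])
print('tip',tip,'hd',th,h(lo,a))
l=P(526,70,.1615);print('line low end',l,'lat',(l[:2]-tip[:2])@n,'along',(l[:2]-tip[:2])@u)
L=P(388,20,.1615);Rr=P(655,20,.1615);print('pin edges lat',(L[:2]-tip[:2])@n,(Rr[:2]-tip[:2])@n)
for p in ([.5386,.2243],[.5386,.2236]):
  p=np.array(p);print('est pin: lat',(p-tip[:2])@n,(p-tip[:2])@u)
E
```

```text
tip [0.5173 0.2288 0.1466] hd -0.20603391311107241 -0.2113224884186926
line low end [0.5301 0.2269 0.1615] lat 0.0007074117954092446 along 0.012922071042033353
pin edges lat 0.010102021505060994 -0.007931282300003775
est pin: lat -8.217206788711517e-05 0.02179199461951033
est pin: lat -0.0007673670612405761 0.02193520013994638
```

```bash
python3 -m inch '0.1 0.6 -1.5 0 0.1;0 0 -1.7 0 0.1;0 0 0 0 0.1;0 0 0 0 0.1'; python3 -m inch '5 -1 0 0 0.1;4.8 -1 0 0 0.1;0 0 0 0 0.1;0 0 0 0 0.1';  python3 - <<'E'
from h import *
d=cam('wrist');crop(d,285,0,120,90,6,'w8c.png',1.5)
print(st()['tool_pos'],st()['contact_force'],st()['opening'])
s=cam('scene');crop(s,405,185,50,50,12,'s8.png',1.6)
E
```

```text
time: 12.87
tool_pos: [0.4231, 0.258, 0.3186]
tool_rot: [0.751, 1.57, -2.59]
contact_force: [-0.6, 0.2, 0.1]
opening: 0.0215
time: 13.2
tool_pos: [0.4334, 0.2558, 0.3187]
tool_rot: [2.985, 1.571, -0.358]
contact_force: [-0.6, 0.4, -0.0]
opening: 0.0218
[0.433186   0.25585059 0.31865347] [ 0.22657121 -0.18786498 -0.65075143] 0.021252394595773057
```

View pics/w8c.png

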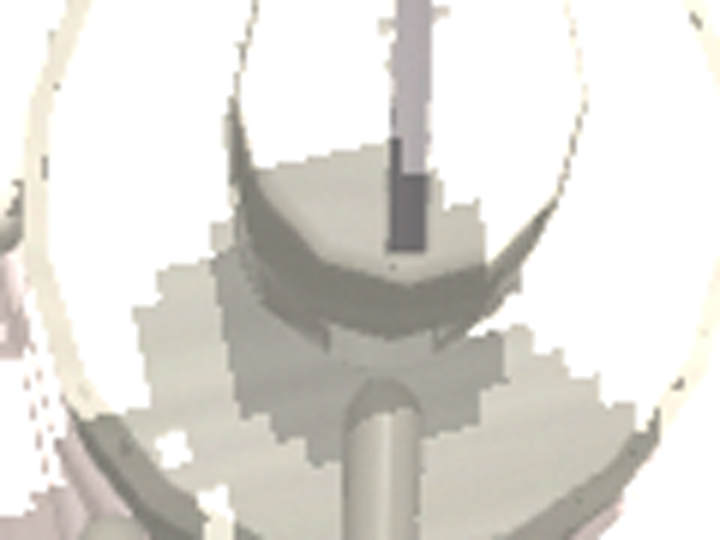

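View pics/s8.png

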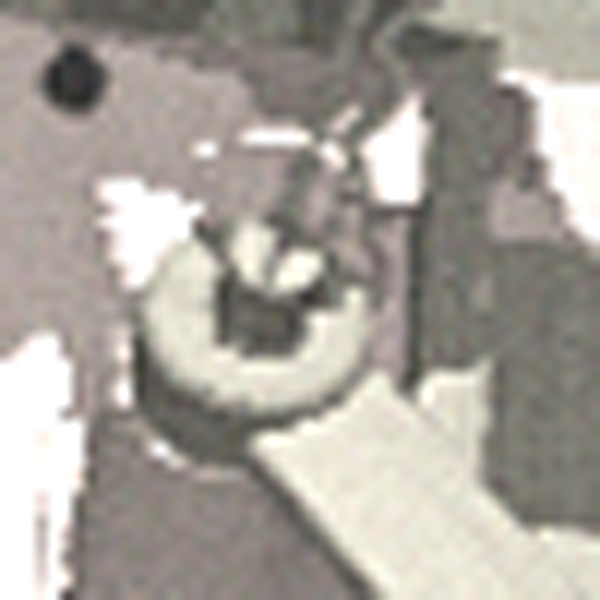

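The wrist crop shows the hole as a gap at the pin's base, spanning x 330–438 (centre 384). The leg tip is at x≈382, so it's lined up sideways. I'll raise it slightly to centre the leg in height, then start inserting.

```bash
python3 -m inch '0 0 0.8 0 0.1;0 0 0 0 0.1;1.96 -0.41 0 0 0.1;1.96 -0.41 0 0 0.1;0 0 0 0 0.1' ;python3 -m inch '1.96 -0.41 0 0 0.1;1.96 -0.41 0 0 0.1;0 0 0 0 0.1;0 0 0 0 0.1' ;  python3 - <<'E'
from h import *
d=cam('wrist');crop(d,285,0,120,90,6,'w9c.png',1.5)
print(st()['tool_pos'],st()['contact_force'],st()['torque'],st()['opening'])
E
```

```text
time: 13.72
tool_pos: [0.4372, 0.2551, 0.3196]
tool_rot: [-2.963, 1.57, -0.022]
contact_force: [-1.3, -0.0, -1.3]
opening: 0.0213
time: 14.05
tool_pos: [0.4409, 0.2542, 0.3195]
tool_rot: [1.336, 1.571, -2.006]
contact_force: [-0.1, 0.7, -0.5]
opening: 0.0217
[0.44083168 0.2542886  0.31944955] [-0.20642097  0.22661668 -1.25060058] [0.08348328 0.04105571 0.01282191] 0.021225321854353024
```

View pics/w9c.png

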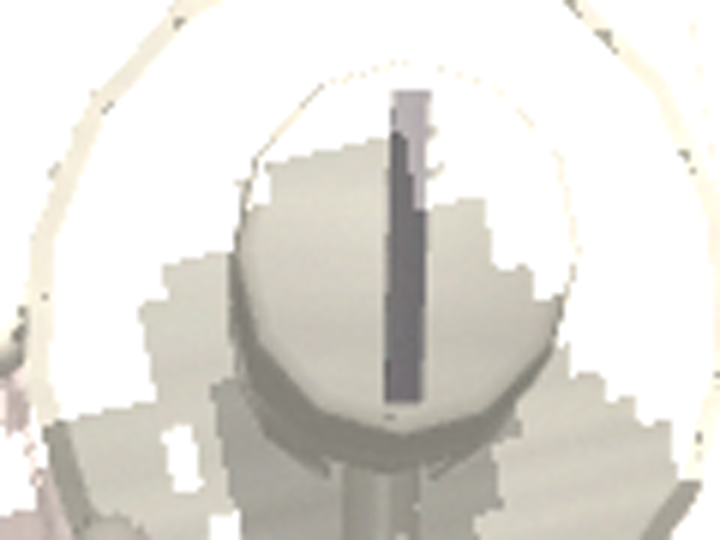

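```bash
python3 -m inch '1.96 -0.41 0 0 0.1;1.96 -0.41 0 0 0.1;1.96 -0.41 0 0 0.1;1.96 -0.41 0 0 0.1;0 0 0 0 0.1' ;python3 -m inch '1.96 -0.41 0 0 0.1;1.96 -0.41 0 0 0.1;1.96 -0.41 0 0 0.1;1.96 -0.41 0 0 0.1;0 0 0 0 0.1' ;  python3 - <<'E'
from h import *
d=cam('wrist');cv2.imwrite('pics/w10.png',d['color'][:,:,::-1])
print(st()['tool_pos'],st()['contact_force'],st()['torque'],st()['opening'])
E
```

```text
time: 14.52
tool_pos: [0.4491, 0.2526, 0.3195]
tool_rot: [-3.031, 1.571, -0.089]
contact_force: [0.4, -0.2, -0.8]
opening: 0.0217
time: 14.93
tool_pos: [0.4569, 0.2509, 0.3195]
tool_rot: [-3.05, 1.571, -0.109]
contact_force: [-0.5, 0.8, 0.6]
opening: 0.0215
[0.4566813  0.25098664 0.31948737] [0.68382002 0.88577342 0.62634947] [0.03492386 0.04732518 0.00448156] 0.021417559819200994
```

View pics/w10.png

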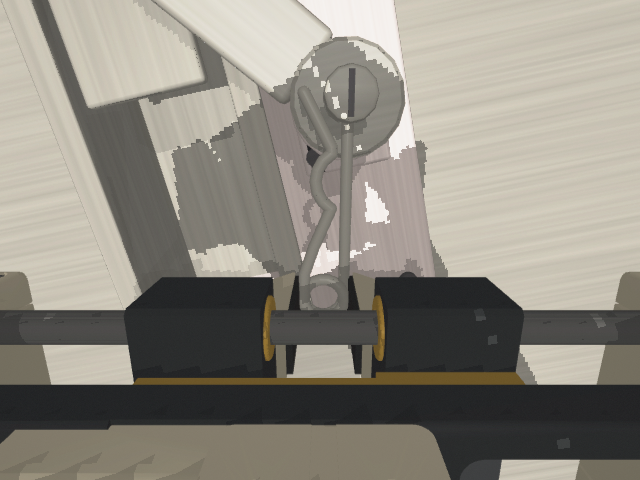

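```bash
python3 -m inch '1.96 -0.41 0 0 0.1;1.96 -0.41 0 0 0.1;1.96 -0.41 0 0 0.1;0 0 0 0 0.1' ;python3 -m inch '1.96 -0.41 0 0 0.1;1.96 -0.41 0 0 0.1;0 0 0 0 0.1' ;  python3 - <<'E'
from h import *
d=cam('wrist');crop(d,260,20,160,130,5,'w11c.png')
print(st()['tool_pos'],st()['contact_force'],st()['torque'],st()['opening'])
E
```

```text
time: 15.32
tool_pos: [0.4628, 0.2498, 0.3196]
tool_rot: [-2.34, 1.57, 0.601]
contact_force: [0.2, 0.8, -0.0]
opening: 0.0217
time: 15.57
tool_pos: [0.4662, 0.2492, 0.3193]
tool_rot: [-0.124, 1.57, 2.818]
contact_force: [-1.1, 2.4, 0.2]
opening: 0.0214
[0.46618574 0.2492184  0.31939781] [-2.2121698   3.22832434 -0.69144851] [0.59077744 0.37774201 0.13582038] 0.021671436866518862
```

View pics/w11c.png

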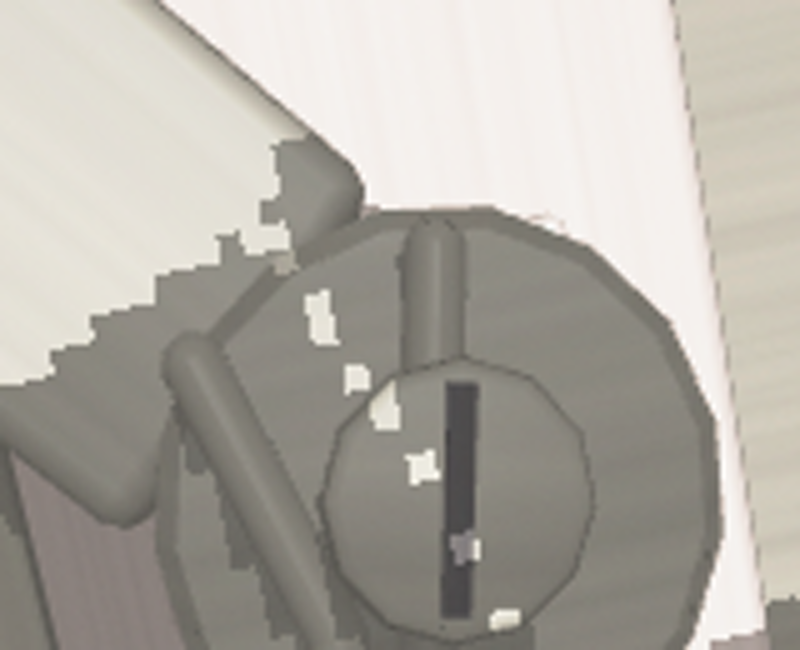

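```bash
python3 -m inch '1.96 -0.41 0 0 0.1;1.47 -0.31 0 0 0.1;0 0 0 0 0.1' ;python3 -m inch '1.96 -0.41 0 0 0.1;1.96 -0.41 0 0 0.1;0 0 0 0 0.1';python3 -m inch '1.96 -0.41 0 0 0.1;1.96 -0.41 0 0 0.1;0 0 0 0 0.1'
```

```text
time: 15.87
tool_pos: [0.4691, 0.2486, 0.3191]
tool_rot: [0.098, 1.568, 3.039]
contact_force: [-3.9, 3.3, -0.2]
opening: 0.0217
time: 16.12
tool_pos: [0.4729, 0.2479, 0.3191]
tool_rot: [0.02, 1.568, 2.962]
contact_force: [-4.3, 4.5, -0.8]
opening: 0.0217
time: 16.37
tool_pos: [0.4778, 0.2469, 0.3196]
tool_rot: [-2.483, 1.57, 0.458]
contact_force: [0.3, 2.6, -0.3]
opening: 0.0213
```

```bash
python3 - <<'E'
from h import *
np.set_printoptions(precision=4,suppress=True)
d=cam('wrist');cv2.imwrite('pics/w12.png',d['color'][:,:,::-1])
print(st()['tool_pos'],st()['contact_force'],st()['torque'],st()['opening'])
E
```

```text
[0.4779 0.2468 0.3197] [ 0.0145  3.7832 -0.775 ] [ 0.5698 -0.0004  0.1895] 0.02171047387543427
```

View pics/w12.png

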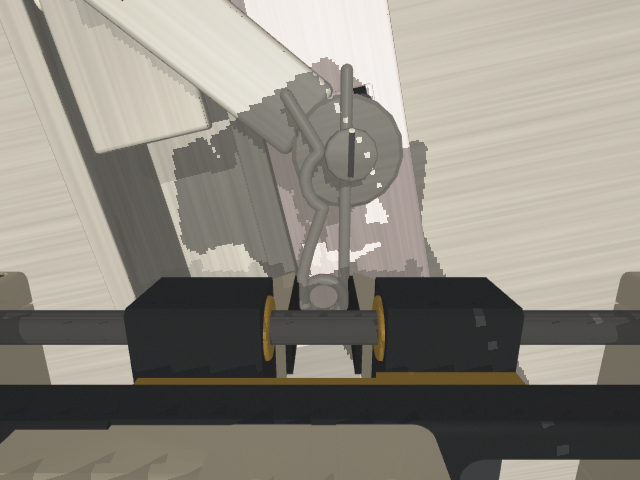

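The first bend of the wavy leg has reached the widest part of the pin, and the belly still has about 10 mm to go. I'll continue in small steps.

```bash
python3 -m inch '1.96 -0.41 0 0 0.1;1.96 -0.41 0 0 0.1;0 0 0 0 0.1' ;python3 -m inch '1.96 -0.41 0 0 0.1;0 0 0 0 0.1';python3 -m inch '1.96 -0.41 0 0 0.1;0 0 0 0 0.1'; python3 - <<'E'
from h import *
np.set_printoptions(precision=4,suppress=True)
d=cam('wrist');crop(d,260,60,130,180,4,'w13.png')
print(st()['tool_pos'],st()['contact_force'],st()['torque'],st()['opening'])
E
```

```text
time: 16.67
tool_pos: [0.4822, 0.2458, 0.3198]
tool_rot: [-2.88, 1.568, 0.062]
contact_force: [3.4, 1.2, -0.9]
opening: 0.0215
time: 16.83
tool_pos: [0.4843, 0.2452, 0.3199]
tool_rot: [-2.934, 1.568, 0.007]
contact_force: [3.7, 2.0, -0.5]
opening: 0.0216
time: 17.0
tool_pos: [0.486, 0.2447, 0.3197]
tool_rot: [3.107, 1.569, -0.235]
contact_force: [3.0, 1.2, -0.7]
opening: 0.0213
[0.486  0.2447 0.3197] [3.9453 0.7512 0.6731] [ 0.2634 -0.6344  0.1364] 0.021111735316029074
```

View pics/w13.png

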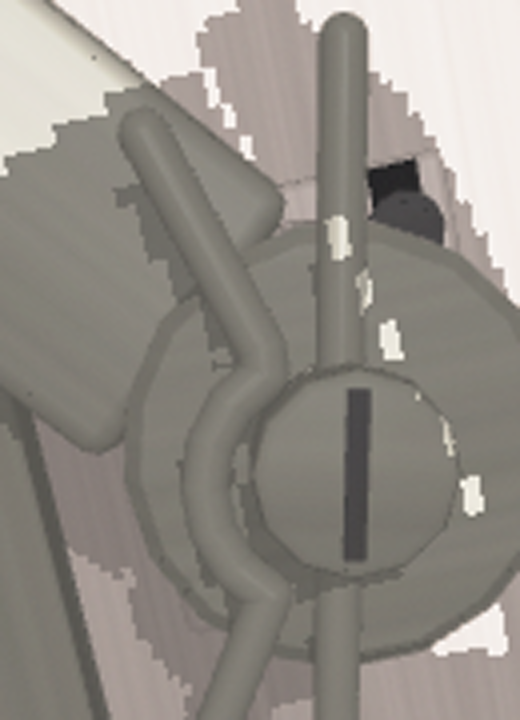

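```bash
python3 -m inch '0.98 -0.2 0 0 0.1;0 0 0 0 0.1;0 0 0 0 0.1' ;python3 -m inch '0.98 -0.2 0 0 0.1;0 0 0 0 0.1;0 0 0 0 0.1';python3 -m inch '0.98 -0.2 0 0 0.1;0 0 0 0 0.1;0 0 0 0 0.1'
```

```text
time: 17.3
tool_pos: [0.4865, 0.2447, 0.3195]
tool_rot: [2.188, 1.57, -1.154]
contact_force: [2.4, 2.5, 0.3]
opening: 0.0215
time: 17.55
tool_pos: [0.4873, 0.2445, 0.3194]
tool_rot: [0.74, 1.57, -2.602]
contact_force: [1.3, 0.5, -1.5]
opening: 0.0221
time: 17.8
tool_pos: [0.4882, 0.2443, 0.3194]
tool_rot: [0.694, 1.57, -2.648]
contact_force: [0.4, 0.4, -0.7]
opening: 0.022
```

```bash
python3 -m inch '0.7 -0.15 0 0 0.1;0 0 0 0 0.1;0 0 0 0 0.1' ;python3 -m inch '0.5 -0.1 0 0 0.1;0 0 0 0 0.1;0 0 0 0 0.1'; python3 - <<'E'
from h import *
np.set_printoptions(precision=4,suppress=True)
for i in range(3):
    d=cam('wrist');print(st()['tool_pos'],st()['contact_force'],st()['torque'],st()['opening'])
crop(d,260,60,130,180,4,'w14.png')
E
```

```text
time: 18.05
tool_pos: [0.489, 0.2442, 0.3194]
tool_rot: [0.723, 1.57, -2.619]
contact_force: [0.5, 0.3, -1.0]
opening: 0.0214
time: 18.3
tool_pos: [0.4895, 0.2441, 0.3195]
tool_rot: [0.792, 1.571, -2.55]
contact_force: [0.1, 0.0, -0.5]
opening: 0.0218
[0.4895 0.2441 0.3195] [ 0.2139  0.1349 -0.9516] [ 0.0953  0.1257 -0.0024] 0.021560747920051446
[0.4895 0.2441 0.3195] [-0.4647  0.6638 -1.1191] [0.0526 0.0421 0.0475] 0.0214089345860315
[0.4895 0.2441 0.3195] [ 0.6417 -0.0342 -0.5416] [0.0417 0.0846 0.0066] 0.02145723939030696
```

View pics/w14.png

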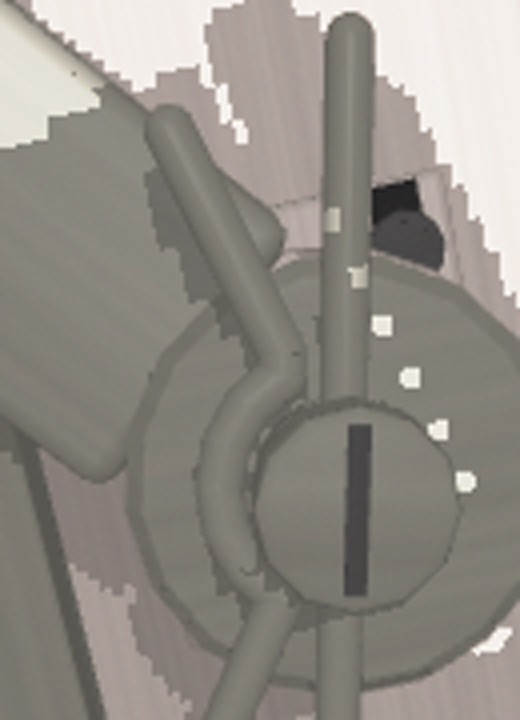

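```bash
python3 - <<'E'
from h import *
np.set_printoptions(precision=4,suppress=True)
d=cam('wrist');s=st();zl=s['tool_pos'][2]-.1761
P=lambda u,v,z:onz(d,260+u/4-.4,60+v/4-.4,z)
tip=P(350,12,zl);pin=P(357,506,.1615);lo=P(340,700,zl)
u=(tip-lo)[:2];u/=np.linalg.norm(u);n=np.array([-u[1],u[0]])
print(tip,pin,(tip-pin)[:2]@u,(pin-tip)[:2]@n,np.arctan2(u[1],u[0]))
E
python3 -m inch '0.5 -0.1 0 0 0.1;0 0 0 0 0.1;0 0 0 0 0.1'; python3 -m inch '0.5 -0.1 0 0 0.1;0 0 0 0 0.1;0 0 0 0 0.1'
```

```text
[0.5835 0.216  0.1434] [0.5389 0.2247 0.1615] 0.045433738808462736 -0.0002513624717752161 -0.19894129539695796
time: 18.75
tool_pos: [0.4899, 0.2441, 0.3194]
tool_rot: [0.307, 1.57, -3.035]
contact_force: [-1.4, 0.2, -0.7]
opening: 0.0217
time: 19.0
tool_pos: [0.4902, 0.244, 0.3193]
tool_rot: [0.264, 1.569, -3.078]
contact_force: [-4.0, 0.8, 0.4]
opening: 0.0215
```

```bash
python3 -m inch '-0.7 0.15 0 0 0.1;-0.4 0.1 0 0 0.1;0 0 0 0 0.1;0 0 0 0 0.1;0 0 0 0 0.4;0 0 0 0 0.4;0 0 0 0 0.4;0 0 0 0 0.4'; python3 - <<'E'
from h import *
d=cam('wrist');cv2.imwrite('pics/w15.png',d['color'][:,:,::-1]);print(st()['tool_pos'],st()['contact_force'],st()['opening'])
E
```

```text
time: 19.67
tool_pos: [0.4896, 0.2441, 0.3197]
tool_rot: [-2.978, 1.57, -0.037]
contact_force: [0.6, 0.3, 1.2]
opening: 0.0362
[0.48959528 0.24412585 0.31961752] [ 0.06123917  0.59473366 -0.18333358] 0.03622284834420511
```

View pics/w15.png

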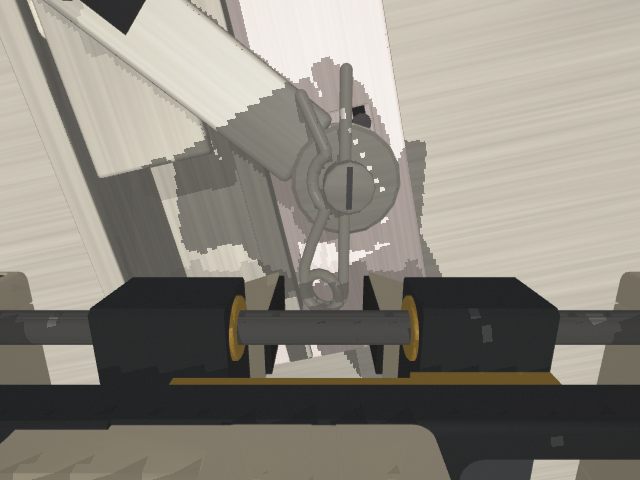

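The clip is released and stays seated, with the coil at (322,288) free between the jaws. I'll lift straight up and check from above.

```bash
python3 -m inch '0 0 5 0 0.4;0 0 15 0 0.4;0 0 25 0 0.4;0 0 25 0 0.4;-20 0 10 0 0.4;-20 0 0 0 0.4;0 0 0 0 0.4;0 0 0 0 0.4'; python3 - <<'E'
from h import *
np.set_printoptions(precision=4,suppress=True)
d=cam('wrist');crop(d,220,0,200,270,3,'w16.png',1.2);print(st()['tool_pos'],st()['contact_force'],st()['opening'])
t=cam('top');cv2.imwrite('pics/t16.png',t['color'][:,:,::-1]);s=cam('scene');crop(s,395,175,70,70,8,'s16.png',1.6)
E
```

```text
time: 20.38
tool_pos: [0.449, 0.2442, 0.4003]
tool_rot: [-2.738, 1.57, 0.204]
contact_force: [0.3, 1.0, 0.3]
opening: 0.037
[0.4496 0.2442 0.4   ] [-1.612  -0.0786 -0.1473] 0.03696698474740255
```

View pics/w16.png

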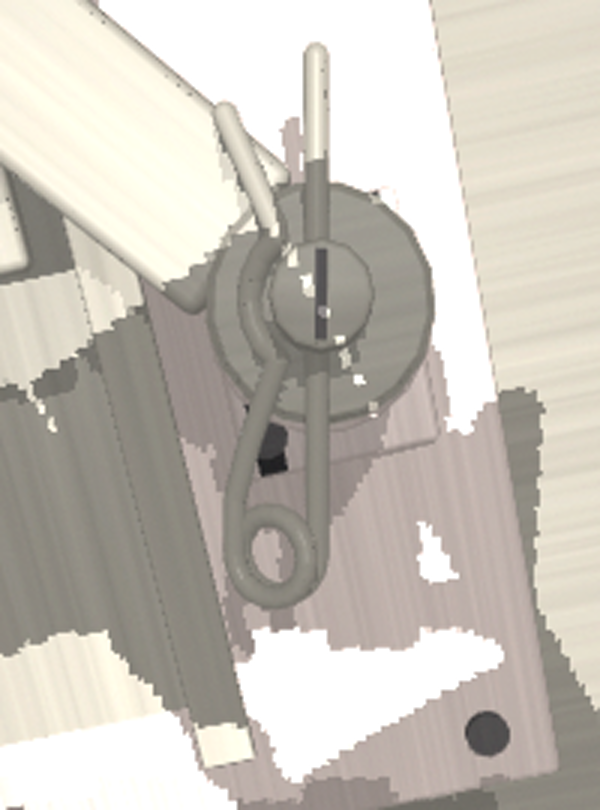

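View pics/t16.png

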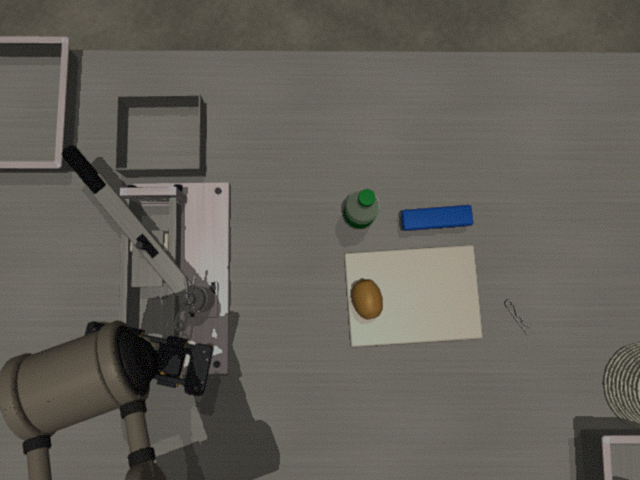

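View pics/s16.png

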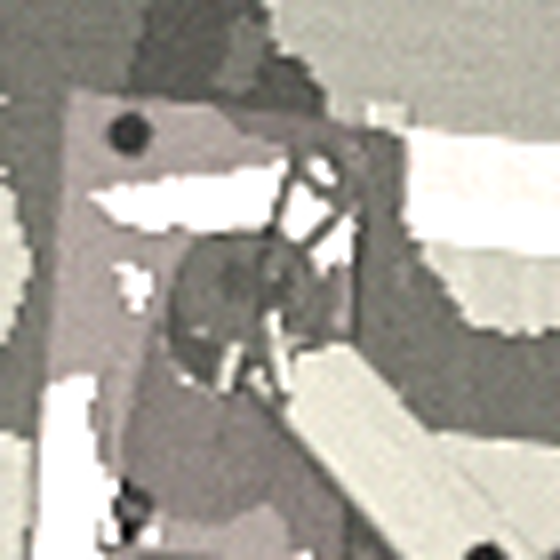

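```bash
python3 - <<'E'
from h import *
np.set_printoptions(precision=4,suppress=True)
d=cam('wrist')
P=lambda u,v,z:onz(d,220+u/3-.4,v/3-.4,z)
tip=P(316,43,.1435);lo=P(315,560,.1435);pin=P(322,295,.1615);coil=P(277,555,.146)
u=(tip-lo)[:2];u/=np.linalg.norm(u)
print('tip-pin',(tip-pin)[:2]@u,'pin-coil',(pin-coil)[:2]@u)
from cell import workorder
print(workorder.hand_in(),st()['time'])
E
```

```text
tip-pin 0.04662576410168804 pin-coil 0.0497939250653603
the job is handed in; nothing more can be done
the job is handed in; nothing more can be done
```

The lever is fully home and the R-clip is through the pivot pin and snapped on. I handed the job in at about 20.5 s of the 69 s allowed.

- **Lever:** I pressed it down with closed fingertips. It slid at about 4–5 N, then stopped at a fingertip height of 134.2 mm (134 mm is home). The force rose to 11.7 N with no further movement, so it is on its shoulder.
- **Clip:** I took the larger clip, the one on the board, by its coil and passed the straight leg through the cross hole at a heading of about −0.2 rad. The push peaked at about 6 N, at the low end of the 6–15 N expected. It then reversed as the clip drew itself on, and dropped to zero. It reached −4 N when I felt just past home, so I backed off and let go.
- **Last checks:** The wrist picture shows the belly of the wavy leg round the pin and the gripper clear of the clip. The potato, brush and bottle are where they were in the first top picture.
- **Small disagreement:** The tip measured 45.4 mm past the pin's centre while I held the clip. After release it read 46.6 mm, with the coil 49.8 mm behind the pin, against 45.5 and 52 mm nominal. I put this down to the roughly 1 mm of play plus 1–2 mm of picture error.

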